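# Take the vent board off the cold frame

## Task

Open the cold frame's vent for the day: the wooden vent board on its sloping lid hangs on two hidden screw heads by keyhole slots in its underside, left somewhere along the narrow part of the slots. Slide the board flat along the lid to the left (as seen from the robot) until it comes up against the wide end of its slots, then lift it straight off the lid without forcing it. Lay it gently, not dropped, handle up, flat and square in the middle of the kneeling block, long side along long side, and leave the grey pots and the white pot where they stand.

Things in the scene. Friction and masses are not known exactly. Their poses are not given: they have to be found in the camera images.
- vent_board: Loose pale softwood board, 140 x 240 x 20 mm, about 0.42 kg, lying on the sloping lid over the vent opening and hung there on two screws. Origin: centre of its underside; x runs up the slope along the 140 mm side, y to the left along the 240 mm side, z out of its upper face (30 degrees from vertical at the start).
- handle (a point): Centre of the top of the board's handle: a solid wooden batten on its upper face, 120 mm long along the board's y, 20 mm wide along x, 30 mm high, rounded edges. Lies 10 mm to +x of the board's centre, 50 mm above its underside. Axes as the board's. Nothing else within 50 mm of it on the board.
- wide_right (a point): Middle of the wide end of the right one of two blind keyhole slots in the board's underside (out of sight), 40 mm to +x of the board's centre. Slots run along y, 80 mm long: a 20 mm square wide end at -y, then to +y a 9 mm wide narrow part whose 5 mm lips catch the 15 mm screw heads. So the board must move to its own +y, 15 to 63 mm, different each time.
- wide_left (a point): Same of the left slot, 120 mm to +y. When the heads reach the end walls the board stops dead, heads 2.5 mm past these middles: ease back 2 to 3 mm, then lift along the board's z. Heads stand 10.5 mm above the lid, so 11 mm frees it; until then it has 2 mm of play square to the lid. Sliding friction 2 to 8 N; forcing it with over 70 N would tear the screws out.
- lid: Sloping lid of the timber cold frame (420 mm deep, 520 mm wide, 90 mm high in front, 330 mm at the back; does not move). Origin: centre of the vent opening (75 x 160 mm), on the lid's surface, 194 mm above the table. x runs up the slope (30 degrees), y to the left, z square out of the lid. Flush flat timber around the vent, 280 mm wide, 185 mm along the slope; only the board stands above it.
- block: Hard silicone kneeling block, grey, 340 x 220 x 40 mm, 1.5 kg, lying on the table to the right of the cold frame. Origin: centre of its underside; x along its 340 mm length, y along its 220 mm width, z up; flat top 40 mm above the origin.
- pot_stack: Bystander: stack of four nested grey plastic pots, 124 mm across, 171 mm high, light. Origin: centre of its underside, z up.
- white_pot: Bystander: white ceramic pot, 120 mm across the rim, 110 mm high. Origin: centre of its underside, z up.

How it is judged:
By the outcome, as a careful person would: the job done as asked, in the order asked, and still so for the second after the job is handed in, with the robot touching nothing.
It also fails if it takes over 54 s, if anything falls off the work surface, if the arm or the gripper's body presses on something with over 40 N, if the wrist force passes 120 N, or if a joint passes its speed limit or range.

## Robot

A 7-joint arm with a two-finger parallel gripper is mounted at the origin on the work surface. World frame = base frame: x ahead of the robot, y to its left, z up, the work surface at z = 0. Lengths are in mm, angles in rad, forces in N, time in s.
With the tool pointing down it reaches from about 400 to 925 mm from the base axis. Payload 5.6 kg.
Tool frame: the origin (TCP) lies on the mounting face of the last link; the fingertips stand 173 mm ahead of it and the grasp point (between the pads) lies 155 mm ahead of it (bot.nose_length is the z of the fingertips in the tool frame, in mm); z points along the fingers, y is the line along which they close (so a half turn about z gives the same grasp; the last joint's range is limited). The gripper opens to 85 mm and grips with 20 to 120 N. Pads are 22 mm wide; open, the fingers measure 114 mm over their backs; the gripper's body (76 mm by 85 mm) begins 54 mm behind the grasp point. The pads swing forward as they close: fully open they stand 13 mm farther back than shut.
Start: joints at [-1.321, 0.468, -0.012, 1.603, 0.006, 1.071, -0.056], TCP at [187.645, 622.327, 404.69] pointing down, gripper open.
Joint ranges: [-2.53, 2.53], [-0.31, 2.02], [-1.57, 1.55], [0.28, 2.44], [-1.29, 4.43], [0.15, 1.84], [-2.92, 2.92]. Speed limits (rad/s): [2.57, 2.57, 3.14, 3.14, 3.14, 3.14, 3.14].

## Interface

Orientations are given as a unit quaternion [w, x, y, z].
In Python, from cell import bot gives the robot as it stands.
- The arm moves only by the tool drive_tool, never from a script. Its argument "increments" is a list of rows, each a list of 2 entries, a list of its own where there are three numbers: the shift along the world's x, y, z in mm, then the turn about the world's z in degrees. A call has 1 to 8 rows; each row is the pose to reach, as a shift and turn from the pose commanded when the call began; what a row does not reach only later rows make up. A row lasts 1/12 s, in which the tool goes at most 41.7 mm and 7.16 degrees, less where a joint would pass 70% of its speed; a pose out of reach is approached as far as the arm can. A call with a gripper value outside its range is refused whole. "claw" is the finger opening in mm, from 0 to 85.4, set as the call begins (left out, the last holds). The fingers move at their own pace and stop on an object; "squeeze" is the grip in N (left out, the last holds). Time passes only in rows, so rows that repeat a pose let the fingers close. It gives the time, the measured TCP pose, the force, the opening and the grip force at its end, in the units of the state.
- bot.get_obs(): the state, without advancing time (a new reading comes with each control period).
- bot.grab_frame(name): name is "scene" or "top" or "wrist"; returns (picture, depth): 384x512x3 uint8, red, green, blue; 384x512 float32, mm along the optical axis (not along the pixel's ray), 0 where there is no reading.
- bot.get_calibration(name): a dict with "vertical_fov" (degrees; the focal length in pixels is half the picture's height over the tangent of half this angle, whatever the lens; pixels are square), "cx", "cy" (the principal point, pixels), "R" (3x3) and "t" (3): a world point X has camera coordinates R X + t. Camera axes: x right, y down, z forward; pixel columns grow to the right and rows downward; lengths in mm; the calibration is good to about 2 mm. A picture is of the moment at which its call begins: read the wrist's pose just before it. get_calibration takes no time and is no camera call; for the wrist camera it gives the pose at the moment of the call.
- bot.finish_job(): hands the job in; it is judged then, once.
The state is a dict: "time_s": time; "qpos": joint angles; "qvel": joint speeds; "effort": joint torques, N m; "tool_pos": TCP position; "tcp_rot": TCP orientation; "force": force on the tool from outside, world axes, zero at the start; "torque": the same for the moment, N m; "width": finger opening in mm; "grip_force": force on a finger pad.
Only numpy, scipy, OpenCV 4.12 (cv2) and the standard library are available. Lean on these libraries where they do the work, as an engineer would, in place of code of your own. Each camera call takes 0.05 s, during which the arm holds its last target. There are 200 camera calls.

## Working session

There is one attempt and no reset: what is moved stays moved. The work goes in short steps, Python scripts to look and compute and a tool call to move; the robot and the scene stay as the last step left them, time stands still between calls to the robot, and variables do not carry over. Pictures are saved under pics/ and viewed, at most 10 in all, crops included, and the job is handed in when it is done.

Besides the shell and the picture viewer there is one more tool, called after "Emit:" as name(argument=value, ...), one argument or row to a line, values as JSON. drive_tool: Moves the arm, as the interface text tells. Its arguments: {"type":"object","properties":{"increments":{"type":"array","items":{"type":"array"}},"claw":{"type":"number"},"squeeze":{"type":"number"}},"required":["increments"]}

```bash
mkdir -p pics; ls
python3 - <<'E'
from cell import bot
import cv2,numpy as np
o=bot.get_obs(); print(o)
ims=[]
for n in("scene","top","wrist"):
    p,d=bot.grab_frame(n); np.savez(f"f_{n}.npz",p=p,d=d,**{k:np.array(v) for k,v in bot.get_calibration(n).items()})
    c=bot.get_calibration(n); print(n,c)
    ims.append(cv2.cvtColor(p,cv2.COLOR_RGB2BGR))
cv2.imwrite("pics/a.png",ims[0]);cv2.imwrite("pics/b.png",ims[1])
E
```

```text
pics
{'time_s': 0.0, 'qpos': array([-1.32102092,  0.46840148, -0.01162898,  1.60365327,  0.0060013 ,
        1.07141137, -0.0563159 ]), 'qvel': array([ 0.00113474,  0.00023444,  0.00097716, -0.00061914, -0.00124807,
       -0.00048482,  0.00063568]), 'effort': array([ 2.51058054e-04, -5.32386410e+01,  2.19788135e-02, -2.51290512e+01,
        1.15777858e-02,  8.07535951e-03, -8.19970950e-06]), 'tool_pos': array([187.55380593, 622.08023399, 403.7100116 ]), 'tcp_rot': array([-7.61626450e-05,  1.45892937e-01,  9.89299957e-01, -9.16208193e-04]), 'force': array([ 0.33612754, -0.13444854, -0.01795454]), 'torque': array([0.00432615, 0.08293724, 0.0130177 ]), 'grip_force': 0.0, 'width': 85.32761504233686}
scene {'vertical_fov': 56.940063233091514, 'cx': 258.2853001888943, 'cy': 190.5258465595982, 'R': array([[-0.05779345,  0.99825164, -0.01239259],
       [ 0.75639145,  0.0356827 , -0.65314525],
       [-0.65156111, -0.04712117, -0.75713124]]), 't': array([  69.47919941, -336.00231741, 1415.17781259])}
top {'vertical_fov': 48.60763004245324, 'cx': 254.71949168038122, 'cy': 189.36272289989338, 'R': array([[-0.01954849, -0.99969138, -0.01532958],
       [-0.98891041,  0.02159083, -0.14693549],
       [ 0.14722112,  0.01228722, -0.98902728]]), 't': array([2.37869118e-01, 6.14959832e+02, 1.34011770e+03])}
wrist {'vertical_fov': 67.2646230764022, 'cx': 254.72591158672617, 'cy': 188.087215035956, 'R': array([[ 0.28791151,  0.95765401, -0.00240128],
       [ 0.91612155, -0.27469291,  0.2920019 ],
       [ 0.27897718, -0.08627057, -0.95641472]]), 't': array([-650.012058  ,  -39.78234848,  380.4693283 ])}
```

View pics/a.png

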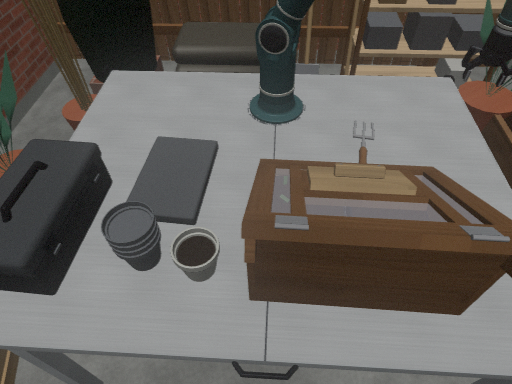

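View pics/b.png

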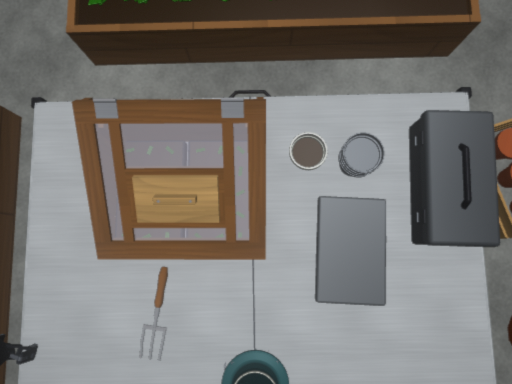

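```bash
cat > h.py <<'E'
import numpy as np,cv2
def load(n):
    f=np.load(f"f_{n}.npz"); return {k:f[k] for k in f.files}
def pts(f):
    d=f['d'];h,w=d.shape;F=h/2/np.tan(np.radians(float(f['vertical_fov']))/2)
    v,u=np.mgrid[:h,:w]
    c=np.stack([(u-f['cx'])/F*d,(v-f['cy'])/F*d,d],-1)
    return (c-f['t'])@f['R']
E
python3 - <<'E'
from h import *
f=load('top');P=pts(f);p=f['p'];hsv=cv2.cvtColor(p,cv2.COLOR_RGB2HSV)
for n,(r,c) in dict(board=(187,150),board2=(215,205),handle=(200,175),lidwood=(206,127),lidw2=(230,175),lidr=(206,227),block=(250,350),table=(300,290)).items(): print(n,hsv[r,c],p[r,c],P[r,c].round(1))
s=load('scene');cv2.imwrite("pics/c.png",cv2.resize(cv2.cvtColor(p,cv2.COLOR_RGB2BGR)[90:270,70:270],(800,720))[:600])
E
```

```text
board [ 18 121 160] [160 129  84] [600.3 281.3 231.8]
board2 [ 18 120 144] [144 117  76] [521.9 131.8 184.7]
handle [ 18 123 155] [155 124  80] [560.2 207.6 244. ]
lidwood [ 14 145 114] [114  79  49] [553.6 361.6 180.4]
lidw2 [150   9 140] [140 135 140] [483.2 229.6 131.4]
lidr [ 14 146 115] [115  80  49] [547.2  67.7 182. ]
block [107  18 126] [117 121 126] [ 413.3 -313.    39. ]
table [101  12 176] [168 173 176] [ 257.3 -118.9    2.4]
```

View pics/c.png

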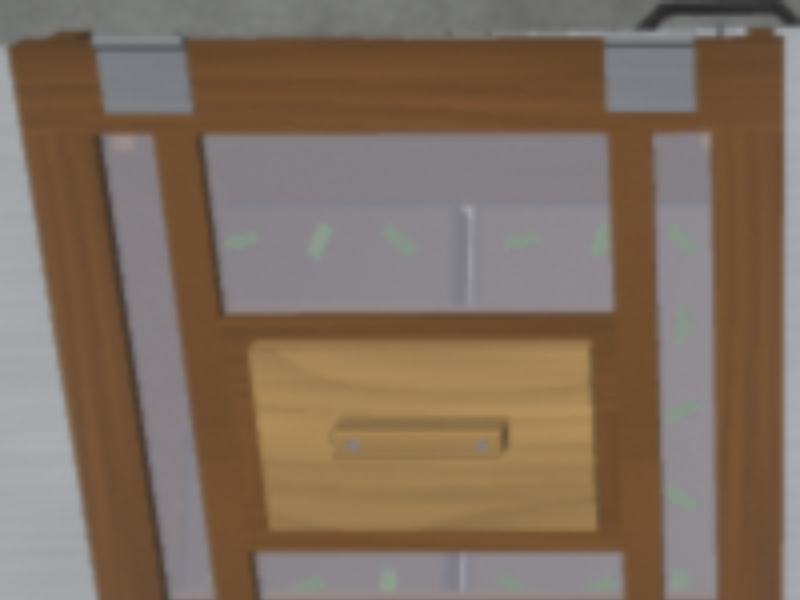

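```bash
cat >> h.py <<'E'
def plane(Q):
    for _ in range(5):
        A=np.c_[Q[:,:2],np.ones(len(Q))];k=np.linalg.lstsq(A,Q[:,2],rcond=None)[0]
        r=Q[:,2]-A@k; Q=Q[abs(r)<max(2*np.median(abs(r)),1)]
    n=np.array([-k[0],-k[1],1]);n/=np.linalg.norm(n);return n,Q.mean(0)
def rect(Q2):
    (c,s,a)=cv2.minAreaRect(Q2.astype(np.float32)); return np.round(c,1),np.round(s,1),round(a,2)
E
cat > m.py <<'E'
from h import *
for name in('top','scene'):
    f=load(name);P=pts(f);p=f['p'];hsv=cv2.cvtColor(p,cv2.COLOR_RGB2HSV).astype(int)
    ok=f['d']>0
    m=(abs(hsv[...,0]-18)<=2)&(hsv[...,1]>95)&(hsv[...,1]<140)&(hsv[...,2]>105)&ok&(P[...,0]>400)&(P[...,0]<720)&(P[...,1]>0)&(P[...,1]<450)&(P[...,2]>120)
    m=cv2.morphologyEx(m.astype(np.uint8),cv2.MORPH_OPEN,np.ones((3,3)))>0
    n_,l,st,_=cv2.connectedComponentsWithStats(m.astype(np.uint8));m=l==1+st[1:,4].argmax()
    me=cv2.erode(m.astype(np.uint8),np.ones((5,5)))>0
    n,c=plane(P[me]);print(name,'board n',n.round(3),'tilt',np.degrees(np.arccos(n[2])).round(2),m.sum())
    h=(P-c)@n
    b=m&(abs(h)<5)
    y=np.array([0,1,0])-n*n[1];y/=np.linalg.norm(y);x=np.cross(y,n)
    loc=np.stack([(P-c)@x,(P-c)@y],-1)
    r=rect(loc[b]);cc=c+x*r[0][0]+y*r[0][1];print(' board top centre',cc.round(1),r[1],r[2],'n',b.sum())
    hm=me&(h>20);print(' handle',hm.sum(),np.median(P[hm],0).round(1),'h',np.median(h[hm]).round(1),rect(loc[hm]),'rel',(np.array(rect(loc[hm])[0])-r[0]).round(1))
    w=(abs(hsv[...,0]-14)<=3)&(hsv[...,1]>120)&ok&(abs(loc[...,0])<92)&(abs(loc[...,1])<140)&(h<-10)&(h>-30)
    if w.sum()>30: print(' lid height rel board top',np.median(h[w]).round(1),w.sum())
    g=ok&(abs(P[...,2]-40)<8)&(hsv[...,1]<60)&(P[...,1]<-150)&(P[...,1]>-480)&(P[...,0]>150)&(P[...,0]<700)
    g=cv2.morphologyEx(g.astype(np.uint8),cv2.MORPH_OPEN,np.ones((5,5)))
    q,l,st,_=cv2.connectedComponentsWithStats(g);g=l==1+st[1:,4].argmax()
    print(' block',rect(P[g][:,:2]),np.median(P[g][:,2]).round(1))
    for lo,hi in((60,125),(125,200)):
        o=ok&(P[...,2]>lo)&(P[...,2]<hi)&(P[...,1]<0)&(P[...,1]>-420)&(P[...,0]>300)&(P[...,0]<900)
        q,l,st,ce=cv2.connectedComponentsWithStats(o.astype(np.uint8))
        for i in range(1,q):
            if st[i,4]>60: Q=P[l==i];print(' obj',lo,np.percentile(Q,2,0).round(),np.percentile(Q,98,0).round(),st[i,4])
E
python3 m.py
```

```text
top board n [-0.497  0.01   0.868] tilt 29.82 4036
 board top centre [564.3 212.2 211.3] [241.7 143.4] 89.1 n 3365
 handle 183 [562.5 207.6 242.5] h 29.1 (array([4.5, 4.8]), array([118. ,  20.7]), 89.47) rel [11.  -0.5]
 lid height rel board top -19.9 1378
 block (array([ 414.6, -316.6]), array([219. , 339.4]), 86.27) 40.1
 obj 60 [ 670. -236.   79.] [ 780. -127.  113.] 1140
 obj 60 [ 640. -358.   89.] [ 719. -279.  125.] 99
 obj 60 [391. -41.  89.] [452.  -1. 124.] 286
 obj 125 [ 642. -397.  129.] [ 758. -280.  173.] 1458
 obj 125 [454. -43. 127.] [579.  -1. 198.] 676Traceback (most recent call last):
  File "m.py", line 7, in <module>
    n_,l,st,_=cv2.connectedComponentsWithStats(m.astype(np.uint8));m=l==1+st[1:,4].argmax()
                                                                          ~~~~~~~~~~~~~~~^^
ValueError: attempt to get argmax of an empty sequence
```

Emit:
drive_tool(
  increments=[
    [[40, -40, 30], -7],
    [[150, -160, 66], -30],
    [[366, -410, 66], -74.3],
    [[366, -410, 66], -74.3],
    [[366, -410, 66], -74.3],
    [[366, -410, 66], -74.3],
    [[366, -410, 66], -74.3],
    [[366, -410, 66], -74.3],
  ],
  claw=44,
  squeeze=20,
)

```text
time_s: 0.82
tool_pos: [406.9, 377.8, 453.8]
tcp_rot: [-0.0, 0.604, 0.797, 0.0]
force: [1.2, 1.1, 0.5]
width: 44.1
grip_force: 0.0
```

Emit:
drive_tool(
  increments=[
    [[147, -166, 16], -16.8],
    [[147, -166, 16], -16.8],
    [[147, -166, 16], -16.8],
    [[147, -166, 16], -16.8],
    [[147, -166, 16], -16.8],
    [[147, -166, 16], -16.8],
    [[147, -166, 16], -16.8],
    [[147, -166, 16], -16.8],
  ],
)

```text
time_s: 1.48
tool_pos: [553.2, 213.0, 469.2]
tcp_rot: [-0.0, 0.712, 0.702, -0.0]
force: [-0.4, -0.2, -0.6]
width: 44.0
grip_force: 0.0
```

Run:
```python
from cell import bot
import cv2,numpy as np
o=bot.get_obs();print(o['tool_pos'].round(1),o['tcp_rot'].round(4),o['qpos'].round(2),bot.nose_length)
n="wrist";c=bot.get_calibration(n);p,d=bot.grab_frame(n);np.savez(f"f_{n}.npz",p=p,d=d,**{k:np.array(v) for k,v in c.items()})
cv2.imwrite("pics/w1.png",cv2.cvtColor(p,cv2.COLOR_RGB2BGR))
```

```text
[553.2 213.  469.2] [-2.000e-04  7.122e-01  7.019e-01 -3.000e-04] [-0.77  0.32  0.44  1.7  -0.15  1.15 -0.3 ] 173.4
```

View pics/w1.png

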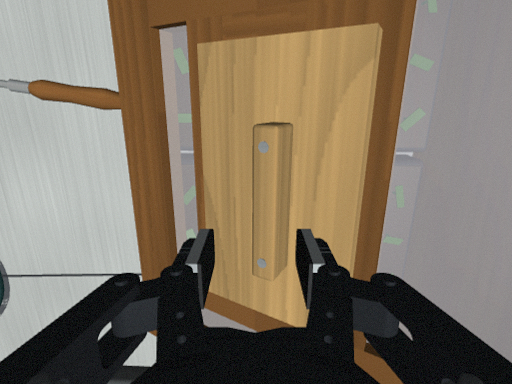

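```bash
cat > w.py <<'E'
from h import *
f=load('wrist');P=pts(f);p=f['p'];hsv=cv2.cvtColor(p,cv2.COLOR_RGB2HSV).astype(int);ok=f['d']>0
m=(abs(hsv[...,0]-18)<=4)&(hsv[...,1]>85)&(hsv[...,1]<150)&(hsv[...,2]>105)&ok&(P[...,2]>120)
n_,l,st,_=cv2.connectedComponentsWithStats(cv2.morphologyEx(m.astype(np.uint8),cv2.MORPH_OPEN,np.ones((3,3))));m=l==1+st[1:,4].argmax()
n,c=plane(P[m]);h=(P-c)@n;print(n.round(3),m.sum())
y=np.array([0,1,0])-n*n[1];y/=np.linalg.norm(y);x=np.cross(y,n);loc=np.stack([(P-c)@x,(P-c)@y],-1)
hm=m&(h>27);r=rect(loc[hm]);print('handle top',(c+x*r[0][0]+y*r[0][1]+n*np.median(h[hm])).round(1),r,np.median(h[hm]).round(1))
b=m&(abs(h)<4);print('board x',np.percentile(loc[b][:,0],[1,99]).round(1)-r[0][0],'y',np.percentile(loc[b][:,1],[1,99]).round(1)-r[0][1])
E
python3 w.py
```

```text
[-0.499  0.012  0.867] 41395
handle top [582.3 212.1 255.3] (array([ 25.8, -41.2]), array([119.2,  72. ]), 89.51) 29.7
board x [-103.4   34.4] y [-115.2  118.8]
```

```bash
cat >> w.py <<'E'
hm=m&(h>27)&(h<33);k=cv2.morphologyEx(hm.astype(np.uint8),cv2.MORPH_OPEN,np.ones((5,5)));q,l,st,_=cv2.connectedComponentsWithStats(k)
for i in range(1,q):
    if st[i,4]>50:
        r=rect(loc[l==i]);print('handle',(c+x*r[0][0]+y*r[0][1]+n*np.median(h[l==i])).round(1),r,st[i,4],'board x',np.percentile(loc[b][:,0],[1,99]).round(1)-r[0][0],'y',np.percentile(loc[b][:,1],[1,99]).round(1)-r[0][1])
E
python3 w.py
```

```text
[-0.499  0.012  0.867] 41395
handle top [582.3 212.1 255.3] (array([ 25.8, -41.2]), array([119.2,  72. ]), 89.51) 29.7
board x [-103.4   34.4] y [-115.2  118.8]
handle [559.8 212.4 242.4] (array([ -0.1, -40.9]), array([119.2,  20.3]), 89.06) 3437 board x [-77.5  60.3] y [-115.5  118.5]
```

Emit:
drive_tool(
  increments=[
    [[11, 0, -20], 0],
    [[11, 0, -40], 0],
    [[11, 0, -52], 0],
    [[11, 0, -58], 0],
    [[11, 0, -62], 0],
    [[11, 0, -65], 0],
    [[11, 0, -67], 0],
    [[11, 0, -67], 0],
  ],
  claw=38,
)

```text
time_s: 2.2
tool_pos: [564.0, 213.9, 402.9]
tcp_rot: [0.0, 0.711, 0.703, 0.0]
force: [-0.2, 0.4, -0.0]
width: 38.3
grip_force: 0.0
```

Emit:
drive_tool(
  increments=[
    [[1, 0, -2], 0],
    [[1, 0, -2], 0],
    [[1, 0, -2], 0],
    [[1, 0, -2], 0],
    [[1, 0, -2], 0],
    [[1, 0, -2], 0],
  ],
  claw=10,
  squeeze=25,
)

```text
time_s: 2.7
tool_pos: [564.3, 213.9, 401.5]
tcp_rot: [-0.001, 0.711, 0.703, -0.0]
force: [-5.6, 0.5, 4.9]
width: 25.6
grip_force: 23.0
```

```bash
python3 - <<'E'
from cell import bot
import cv2,numpy as np
n="wrist";c=bot.get_calibration(n);p,d=bot.grab_frame(n);np.savez(f"f_{n}.npz",p=p,d=d,**{k:np.array(v) for k,v in c.items()})
cv2.imwrite("pics/w2.png",cv2.cvtColor(p,cv2.COLOR_RGB2BGR))
E
python3 w.py
```

```text
[-0.498  0.018  0.867] 62726
handle top [570.3 219.  248.3] (array([  3.7, -73.5]), array([106.1,  43.9]), 89.13) 29.3
board x [-89.5  48.4] y [-54.6 112.3]
handle [559.8 219.1 242.3] (array([ -8.4, -73.4]), array([106.1,  20.2]), 88.71) 5950 board x [-77.4  60.5] y [-54.7 112.2]
```

View pics/w2.png

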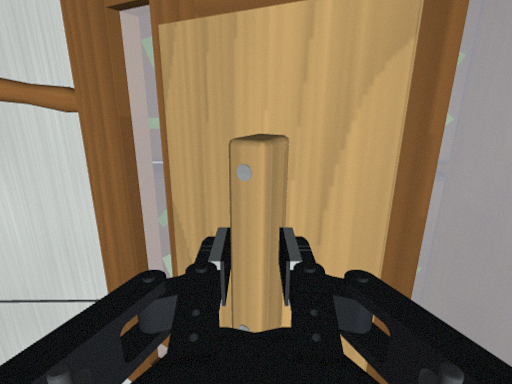

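Emit:
drive_tool(
  increments=[
    [[0, 2, 0], 0],
    [[0, 4, 0], 0],
    [[0, 6, 0], 0],
    [[0, 8, 0], 0],
    [[0, 10, 0], 0],
    [[0, 12, 0], 0],
  ],
)

```text
time_s: 3.25
tool_pos: [564.7, 222.3, 401.5]
tcp_rot: [0.001, 0.712, 0.702, -0.003]
force: [-7.6, -9.9, 8.2]
width: 25.6
grip_force: 23.9
```

Emit:
drive_tool(
  increments=[
    [[0.1, 2, 0], 0],
    [[0.1, 4, 0], 0],
    [[0.1, 6, 0], 0],
    [[0.1, 6, 0], 0],
  ],
)

```text
time_s: 3.58
tool_pos: [564.8, 228.9, 401.5]
tcp_rot: [0.0, 0.712, 0.702, -0.003]
force: [-5.8, -7.7, 7.6]
width: 25.9
grip_force: 23.8
```

Emit:
drive_tool(
  increments=[
    [[0.1, 2, 0], 0],
    [[0.1, 4, 0], 0],
    [[0.1, 6, 0], 0],
    [[0.1, 6, 0], 0],
  ],
)

```text
time_s: 3.92
tool_pos: [565.0, 234.9, 401.5]
tcp_rot: [0.0, 0.712, 0.702, -0.003]
force: [-6.8, -8.2, 8.0]
width: 25.8
grip_force: 23.8
```

Emit:
drive_tool(
  increments=[
    [[0.1, 2, 0], 0],
    [[0.1, 4, 0], 0],
    [[0.1, 6, 0], 0],
    [[0.1, 6, 0], 0],
  ],
)

```text
time_s: 4.25
tool_pos: [565.1, 240.9, 401.5]
tcp_rot: [0.0, 0.712, 0.702, -0.003]
force: [-6.5, -8.1, 8.4]
width: 25.4
grip_force: 23.7
```

Emit:
drive_tool(
  increments=[
    [[0.1, 2, 0], 0],
    [[0.1, 4, 0], 0],
    [[0.1, 6, 0], 0],
    [[0.1, 6, 0], 0],
  ],
)

```text
time_s: 4.58
tool_pos: [565.2, 247.0, 401.5]
tcp_rot: [0.0, 0.712, 0.702, -0.003]
force: [-6.7, -8.9, 8.5]
width: 25.9
grip_force: 23.7
```

```bash
cat > g.py <<'E'
from cell import bot
import numpy as np,sys
for n in sys.argv[1:]:
    c=bot.get_calibration(n);p,d=bot.grab_frame(n);np.savez(f"f_{n}.npz",p=p,d=d,**{k:np.array(v) for k,v in c.items()})
E
python3 g.py wrist; python3 w.py|tail -1
```

```text
handle [560.9 250.7 242.5] (array([ -7.8, -73.9]), array([107.1,  20.1]), 89.24) 5922 board x [-77.9  60. ] y [-54.8 112.6]
```

Emit:
drive_tool(
  increments=[
    [[0.1, 2, 0], 0],
    [[0.1, 4, 0], 0],
    [[0.1, 5, 0], 0],
    [[0.1, 5, 0], 0],
  ],
)

```text
time_s: 4.97
tool_pos: [565.3, 251.9, 401.5]
tcp_rot: [0.0, 0.712, 0.702, -0.003]
force: [-6.7, -8.0, 7.7]
width: 25.6
grip_force: 23.7
```

Emit:
drive_tool(
  increments=[
    [[0.1, 2, 0], 0],
    [[0.1, 4, 0], 0],
    [[0.1, 5, 0], 0],
    [[0.1, 5, 0], 0],
  ],
)

```text
time_s: 5.3
tool_pos: [565.3, 257.0, 401.5]
tcp_rot: [0.0, 0.712, 0.702, -0.003]
force: [-7.2, -7.5, 8.3]
width: 25.6
grip_force: 23.7
```

Emit:
drive_tool(
  increments=[
    [[0.1, 2, 0], 0],
    [[0.1, 4, 0], 0],
    [[0.1, 5, 0], 0],
    [[0.1, 5, 0], 0],
  ],
)

```text
time_s: 5.63
tool_pos: [565.4, 262.1, 401.4]
tcp_rot: [0.0, 0.712, 0.702, -0.003]
force: [-6.5, -8.1, 8.0]
width: 25.6
grip_force: 23.7
```

Emit:
drive_tool(
  increments=[
    [[0.1, 2, 0], 0],
    [[0.1, 4, 0], 0],
    [[0.1, 5, 0], 0],
    [[0.1, 5, 0], 0],
  ],
)

```text
time_s: 5.97
tool_pos: [565.7, 264.4, 401.4]
tcp_rot: [0.001, 0.713, 0.701, -0.005]
force: [-8.7, -14.0, 10.3]
width: 25.6
grip_force: 24.8
```

Emit:
drive_tool(
  increments=[
    [[0.1, 2, 0], 0],
    [[0.1, 4, 0], 0],
    [[0.1, 4, 0], 0],
  ],
)

```text
time_s: 6.22
tool_pos: [566.1, 265.5, 401.3]
tcp_rot: [0.002, 0.714, 0.701, -0.007]
force: [-10.5, -21.4, 13.6]
width: 26.0
grip_force: 26.0
```

Emit:
drive_tool(
  increments=[
    [[0.1, 2, 0], 0],
    [[0.1, 4, 0], 0],
    [[0.1, 4, 0], 0],
  ],
)

```text
time_s: 6.47
tool_pos: [566.5, 266.6, 401.3]
tcp_rot: [0.004, 0.714, 0.7, -0.01]
force: [-13.3, -28.7, 16.7]
width: 25.7
grip_force: 27.2
```

```bash
python3 g.py wrist; python3 w.py|tail -1
```

```text
handle [560.8 268.1 242.3] (array([ -8.4, -73.5]), array([106. ,  20.2]), 88.76) 5825 board x [-77.5  60.3] y [-55.9 112.1]
```

Emit:
drive_tool(
  increments=[
    [[-0.2, -4, 0], 0],
    [[-0.5, -8, 0], 0],
    [[-0.6, -12, 0], 0],
    [[-0.6, -12, 0], 0],
  ],
)

```text
time_s: 6.85
tool_pos: [565.2, 263.3, 401.5]
tcp_rot: [0.0, 0.712, 0.702, -0.001]
force: [-4.6, -6.5, 5.7]
width: 25.7
grip_force: 23.5
```

```bash
python3 g.py wrist; python3 w.py|tail -1
```

```text
handle [561.1 267.6 242.4] (array([ -8.1, -73.5]), array([106.3,  19.7]), 89.08) 5968 board x [-77.9  60. ] y [-54.9 112.4]
```

Emit:
drive_tool(
  increments=[
    [[0, -2, 0], 0],
    [[-0.1, -4, 0], 0],
    [[-0.1, -5, 0], 0],
    [[-0.1, -6, 0], 0],
    [[-0.1, -6, 0], 0],
  ],
)

```text
time_s: 7.32
tool_pos: [564.8, 261.8, 401.5]
tcp_rot: [-0.001, 0.711, 0.703, 0.002]
force: [-3.3, 3.8, 4.1]
width: 25.8
grip_force: 22.7
```

```bash
python3 g.py wrist; python3 w.py|tail -1
```

```text
handle [561.2 267.2 242.5] (array([ -7.8, -73.3]), array([106.4,  20.1]), 89.34) 5909 board x [-78.   59.8] y [-54.3 112.6]
```

Emit:
drive_tool(
  increments=[
    [[0, -1, 0], 0],
    [[0, -2, 0], 0],
    [[0, -3, 0], 0],
    [[0, -3, 0], 0],
  ],
)

```text
time_s: 7.7
tool_pos: [564.6, 259.2, 401.4]
tcp_rot: [-0.002, 0.711, 0.703, 0.002]
force: [-3.9, 5.6, 3.6]
width: 25.7
grip_force: 22.7
```

```bash
python3 g.py wrist; python3 w.py|tail -1
```

```text
handle [560.9 265.1 242.4] (array([ -7.6, -73.1]), array([106. ,  19.8]), 89.37) 5951 board x [-78.   59.7] y [-54.8 112.2]
```

Emit:
drive_tool(
  increments=[
    [[0, 1.5, 0], 0],
    [[0.1, 3, 0], 0],
    [[-0.9, 3, 1.7], 0],
    [[-1.9, 3, 3.5], 0],
    [[-2.9, 3, 5.2], 0],
    [[-3.9, 3, 7], 0],
    [[-3.9, 3, 7], 0],
  ],
)

```text
time_s: 8.33
tool_pos: [562.4, 259.5, 408.3]
tcp_rot: [0.001, 0.712, 0.702, 0.002]
force: [5.4, 0.9, -3.7]
width: 24.3
grip_force: 22.9
```

```bash
python3 g.py wrist; python3 w.py
```

```text
[-0.422  0.015  0.907] 62456
handle top [564.9 266.4 250. ] (array([  0.5, -71.6]), array([ 46.4, 105.1]), 9.09) 29.3
board x [-82.1  55.3] y [-55.3 110.5]
handle [560.7 264.1 248.1] (array([ -4.1, -73.9]), array([106.8,  19.8]), 88.82) 6182 board x [-77.5  59.9] y [-53.  112.8]
```

Emit:
drive_tool(
  increments=[
    [[1, 0, 1], 0],
    [[2, 0, 2], 0],
    [[2.5, 0, 3.5], 0],
    [[2.5, 0, 5], 0],
    [[2.5, 0, 6], 0],
    [[2.5, 0, 6], 0],
  ],
)

```text
time_s: 8.88
tool_pos: [563.8, 259.6, 413.7]
tcp_rot: [-0.0, 0.712, 0.703, -0.0]
force: [1.6, -0.3, -3.3]
width: 22.9
grip_force: 23.0
```

```bash
cat >> w.py <<'E'
H=c+x*r[0][0]+y*r[0][1]+n*np.median(h[l==i]) if 0 else None
E
cat > d.py <<'E'
import subprocess,re,numpy as np
out=subprocess.run(['python3','w.py'],capture_output=True,text=True).stdout.strip().split('\n')
g=lambda s:np.array([float(v) for v in re.findall(r'-?\d+\.?\d*',s)])
n=g(out[0])[:3];H=g(out[-1])[:3];N=np.array([-.499,.012,.867]);Y=np.array([.018,1,-.003]);X=np.cross(Y,N)
y=np.array([0,1,0])-n*n[1];y/=np.linalg.norm(y);x=np.cross(y,n)
n0=N;H0=np.array([560.9,265.1,242.4])
for k,s in dict(wide=30,upedge=60,lowedge=-80).items():
    D=(H+s*x-50*n)-(H0+s*X-50*N);print(k,'shift lid xyz',(D@X).round(1),(D@Y).round(1),(D@N).round(1))
print('tilt',np.degrees(np.arccos(n[2])).round(1),'handle',H,out[-1][-70:])
E
python3 g.py wrist; python3 d.py
```

```text
wide shift lid xyz -1.5 -1.3 4.6
upedge shift lid xyz -1.9 -0.8 0.0
lowedge shift lid xyz -0.1 -3.0 21.3
tilt 21.3 handle [562.2 263.6 253. ] ray([107.7,  19.7]), 89.05) 6300 board x [-77.6  59.7] y [-50.2 113.3]
```

Emit:
drive_tool(
  increments=[
    [[0.5, 0.3, 1.5], 0],
    [[1, 0.5, 3], 0],
    [[1.5, 0.5, 4.5], 0],
    [[2, 0.5, 6], 0],
    [[2, 0.5, 8], 0],
    [[2, 0.5, 8], 0],
  ],
)

```text
time_s: 9.43
tool_pos: [565.9, 260.3, 422.0]
tcp_rot: [-0.0, 0.711, 0.703, 0.0]
force: [0.6, 0.7, -3.8]
width: 22.2
grip_force: 22.5
```

```bash
python3 g.py wrist; python3 d.py
```

```text
wide shift lid xyz 2.9 0.1 9.5
upedge shift lid xyz 2.4 0.5 4.0
lowedge shift lid xyz 4.9 -1.7 29.8
tilt 19.3 handle [564.8 264.8 261. ] ray([107.2,  19.5]), 89.07) 6387 board x [-77.7  59.6] y [-48.8 113. ]
```

Emit:
drive_tool(
  increments=[
    [[-1.5, 0, 0.5], 0],
    [[-3, 0, 2], 0],
    [[-4, 0, 4], 0],
    [[-5, 0, 6], 0],
    [[-6, 0, 8], 0],
    [[-7, 0, 10], 0],
    [[-8, 0, 12], 0],
    [[-8, 0, 12], 0],
  ],
)

```text
time_s: 10.15
tool_pos: [557.9, 260.3, 434.3]
tcp_rot: [0.0, 0.711, 0.703, 0.001]
force: [0.5, 0.4, -3.6]
width: 21.5
grip_force: 23.2
```

```bash
python3 g.py wrist; python3 d.py
```

```text
wide shift lid xyz -2.4 -0.4 21.4
upedge shift lid xyz -3.5 0.1 13.4
lowedge shift lid xyz 1.7 -2.2 50.8
tilt 14.5 handle [557.6 264.3 272.3] ray([108.3,  19.9]), 89.44) 6544 board x [-78.1  59.5] y [-44.6 113.5]
```

Emit:
drive_tool(
  increments=[
    [[-4, 0, 7], 0],
    [[-8, 0, 20], 0],
    [[-12, 0, 40], 0],
    [[-16, 0, 60], 0],
    [[-20, 0, 80], 0],
    [[-20, 0, 90], 0],
    [[-20, 0, 90], 0],
    [[-20, 0, 90], 0],
  ],
  squeeze=70,
)

```text
time_s: 10.87
tool_pos: [537.8, 260.1, 524.1]
tcp_rot: [0.0, 0.711, 0.703, 0.001]
force: [0.3, -0.4, -4.5]
width: 18.4
grip_force: 66.1
```

```bash
python3 g.py wrist top; python3 d.py; python3 m.py 2>/dev/null | grep block
```

```text
wide shift lid xyz 23.1 -1.5 108.0
upedge shift lid xyz 21.6 -0.9 98.9
lowedge shift lid xyz 28.4 -3.3 141.5
tilt 12.3 handle [538.1 263.8 361.6] rray([108.1,  19.4]), 89.2) 6427 board x [-77.9  59.3] y [-36.  113.7]
 block (array([ 414.8, -317.4]), array([219.4, 338.4]), 85.74) 40.1
```

```bash
cat > b.py <<'E'
from h import *
import sys
f=load(sys.argv[1]);P=pts(f);ok=f['d']>0
g=(ok&(abs(P[...,2]-40)<6)&(abs(P[...,1]+317)<160)&(abs(P[...,0]-415)<200)).astype(np.uint8)
g=cv2.morphologyEx(g,cv2.MORPH_OPEN,np.ones((5,5)))
cn=max(cv2.findContours(g,cv2.RETR_EXTERNAL,cv2.CHAIN_APPROX_NONE)[0],key=cv2.contourArea)[:,0]
h=384;F=h/2/np.tan(np.radians(float(f['vertical_fov']))/2)
ray=np.c_[(cn[:,0]-f['cx'])/F,(cn[:,1]-f['cy'])/F,np.ones(len(cn))]@f['R'];o=-f['t']@f['R']
Q=o+ray*((40-o[2])/ray[:,2])[:,None];Q=Q[:,:2]
c=Q.mean(0);a=np.radians(-3)
e=np.array([np.cos(a),np.sin(a)]);k=np.array([-e[1],e[0]]);L=(Q-c)@np.c_[e,k]
mid=[]
for ax,half,oth in((1,110,130),(0,170,80)):
    for s in(-1,1):
        S=Q[(abs(L[:,ax]*s-half)<12)&(abs(L[:,1-ax])<oth)]
        vx,vy,x0,y0=cv2.fitLine(S.astype(np.float32),cv2.DIST_HUBER,0,.01,.01).ravel();t=np.degrees(np.arctan2(vy,vx));print('side',ax,s,len(S),((t+45)%180-45).round(2),round(float(x0),1),round(float(y0),1));mid.append((x0,y0))
print('centre',np.mean(mid[:2],0).round(1),np.mean(mid[2:],0).round(1))
E
python3 b.py top
```

```text
side 1 -1 83 -3.69 379.0 -421.9
side 1 1 100 -4.13 420.7 -211.9
side 0 -1 66 85.77 249.7 -308.4
side 0 1 28 86.08 580.7 -312.4
centre [ 399.8 -316.9] [ 415.2 -310.4]
```

Emit:
drive_tool(
  increments=[
    [[-124, -586, -40], -93],
    [[-124, -586, -40], -93],
    [[-124, -586, -40], -93],
    [[-124, -586, -40], -93],
    [[-124, -586, -40], -93],
    [[-124, -586, -40], -93],
    [[-124, -586, -40], -93],
    [[-124, -586, -40], -93],
  ],
)

```text
time_s: 11.63
tool_pos: [467.9, -67.0, 500.3]
tcp_rot: [-0.0, 0.962, 0.273, -0.001]
force: [1.2, -0.6, -4.2]
width: 18.1
grip_force: 66.4
```

Emit:
drive_tool(
  increments=[
    [[-54, -259, -20], -35.6],
    [[-54, -259, -20], -35.6],
    [[-54, -259, -20], -35.6],
    [[-54, -259, -20], -35.6],
    [[-54, -259, -20], -35.6],
    [[-54, -259, -20], -35.6],
    [[-54, -259, -20], -35.6],
    [[-54, -259, -20], -35.6],
  ],
)

```text
time_s: 12.3
tool_pos: [412.4, -328.4, 480.5]
tcp_rot: [0.002, 0.999, -0.036, -0.002]
force: [-0.1, -0.1, -4.5]
width: 18.9
grip_force: 66.8
```

```bash
python3 - <<'E'
from cell import bot
import cv2,numpy as np
o=bot.get_obs();print(o['tool_pos'].round(1),o['tcp_rot'].round(4),o['qpos'].round(2))
n="wrist";c=bot.get_calibration(n);p,d=bot.grab_frame(n);np.savez(f"f_{n}.npz",p=p,d=d,**{k:np.array(v) for k,v in c.items()})
cv2.imwrite("pics/w3.png",cv2.cvtColor(p,cv2.COLOR_RGB2BGR))
E
python3 g.py top scene
cat > v.py <<'E'
from h import *
import sys
z=float(sys.argv[1])
for nm in sys.argv[2:]:
    f=load(nm);P=pts(f);hsv=cv2.cvtColor(f['p'],cv2.COLOR_RGB2HSV).astype(int)
    m=(abs(hsv[...,0]-18)<=4)&(hsv[...,1]>75)&(hsv[...,1]<160)&(hsv[...,2]>60)&(f['d']>0)&(P[...,2]>45)&(abs(P[...,0]-415)<200)&(abs(P[...,1]+320)<150)
    q,l,st,_=cv2.connectedComponentsWithStats(m.astype(np.uint8));m=l==1+st[1:,4].argmax()
    n,c=plane(P[m]);hh=(P-c)@n;b=m&(abs(hh)<4);k=m&(hh>25)&(hh<34)
    print(nm,m.sum(),'n',n.round(3),'tilt',np.degrees(np.arccos(n[2])).round(1),'top',rect(P[b][:,:2]),'zrange',np.percentile(P[b][:,2],[2,50,98]).round(1))
    if k.sum()>30: print('   handle',rect(P[k][:,:2]),np.median(P[k][:,2]).round(1))
E
python3 v.py 0 top wrist scene
```

```text
[ 412.4 -328.4  480.5] [ 0.0016  0.9994 -0.0357 -0.0016] [-0.22  0.25  0.99  1.86 -0.22  1.15 -0.79]
top 2988 n [0.019 0.215 0.977] tilt 12.4 top (array([ 410.7, -320.7]), array([135.4, 238.8]), 85.67) zrange [270.3 279.7 299.5]
   handle (array([ 416.6, -322. ]), array([ 20.8, 107.1]), 82.18) 316.7
wrist 63185 n [0.022 0.215 0.976] tilt 12.5 top (array([ 432.4, -325.2]), array([137.3, 197.3]), 86.02) zrange [272.  288.4 301.2]
   handle (array([ 416.6, -332.4]), array([108.8,  38.2]), 1.11) 318.0
scene 3081 n [0.019 0.211 0.977] tilt 12.2 top (array([ 412.7, -318.8]), array([137.4, 243.4]), 86.08) zrange [270.1 281.9 299.2]
   handle (array([ 422.2, -330. ]), array([ 32.9, 101.6]), 86.89) 316.2
```

View pics/w3.png

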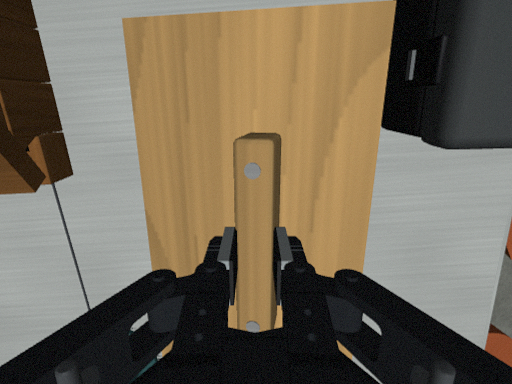

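Emit:
drive_tool(
  increments=[
    [[1, 3, -20], 0],
    [[3, 8, -55], 0],
    [[4.5, 12, -90], 0],
    [[4.5, 12, -125], 0],
    [[4.5, 12, -155], 0],
    [[4.5, 12, -180], 0],
    [[4.5, 12, -190], 0],
    [[4.5, 12, -190], 0],
  ],
)

```text
time_s: 13.12
tool_pos: [419.6, -310.3, 289.3]
tcp_rot: [-0.001, 1.0, -0.03, -0.002]
force: [0.0, -0.3, -4.6]
width: 18.3
grip_force: 66.8
```

```bash
python3 g.py top scene wrist; python3 v.py 0 top scene wrist; python3 b.py top
```

```text
top 1496 n [0.029 0.199 0.98 ] tilt 11.6 top (array([ 448.5, -306.8]), array([135. , 174.2]), 86.4) zrange [ 79.8  90.2 107.8]
   handle (array([ 457.5, -310.2]), array([15.2, 36.7]), 83.52) 125.2
scene 2423 n [0.017 0.209 0.978] tilt 12.1 top (array([ 419.4, -306.3]), array([138.8, 241.5]), 87.11) zrange [ 80.9  92.8 110.3]
   handle (array([ 437. , -305.7]), array([30.3, 83.5]), 86.85) 127.2
wrist 63335 n [0.015 0.212 0.977] tilt 12.3 top (array([ 440.8, -308.1]), array([138., 198.]), 86.66) zrange [ 84.2 100.5 113.1]
   handle (array([ 424.6, -305.2]), array([ 31.8, 109.9]), 86.34) 129.8
side 1 -1 8 -3.5 567.7 -385.2Traceback (most recent call last):
  File "b.py", line 16, in <module>
    vx,vy,x0,y0=cv2.fitLine(S.astype(np.float32),cv2.DIST_HUBER,0,.01,.01).ravel();t=np.degrees(np.arctan2(vy,vx));print('side',ax,s,len(S),((t+45)%180-45).round(2),round(float(x0),1),round(float(y0),1));mid.append((x0,y0))
                ~~~~~~~~~~~^^^^^^^^^^^^^^^^^^^^^^^^^^^^^^^^^^^^^^^^^^^^^^^
cv2.error: OpenCV(4.12.0) /io/opencv/modules/imgproc/src/linefit.cpp:50: error: (-215:Assertion failed) count > 0 in function 'fitLine2D_wods'
```

Emit:
drive_tool(
  increments=[
    [[-1, -1, -3], -0.3],
    [[-2, -3, -7], -0.8],
    [[-3, -5, -11], -0.8],
    [[-3, -5, -14], -0.8],
    [[-3, -5, -16], -0.8],
    [[-3, -5, -16], -0.8],
    [[-3, -5, -16], -0.8],
    [[-3, -5, -16], -0.8],
  ],
)

```text
time_s: 13.93
tool_pos: [416.6, -317.2, 275.4]
tcp_rot: [0.0, 0.999, -0.038, 0.0]
force: [0.4, 0.5, -4.3]
width: 18.6
grip_force: 66.8
```

Emit:
drive_tool(
  increments=[
    [[0, 0, -1], 0],
    [[0, 0, -2], 0],
    [[0, 0, -3], 0],
    [[0, 0, -4], 0],
    [[0, 0, -4], 0],
  ],
)

```text
time_s: 14.35
tool_pos: [416.5, -317.1, 271.1]
tcp_rot: [-0.0, 0.999, -0.038, -0.0]
force: [0.2, 0.4, -4.4]
width: 18.6
grip_force: 66.8
```

```bash
python3 g.py scene wrist; python3 v.py 0 scene wrist
```

```text
scene 2352 n [0.02  0.211 0.977] tilt 12.2 top (array([ 415.6, -311.5]), array([138.6, 241.1]), 85.32) zrange [61.  72.5 90.8]
   handle (array([ 437. , -312.2]), array([30. , 78.6]), 85.15) 107.2
wrist 63342 n [0.019 0.211 0.977] tilt 12.3 top (array([ 436.8, -313.1]), array([137.9, 198. ]), 85.51) zrange [63.2 79.4 92. ]
   handle (array([ 421.1, -317.7]), array([108.6,  44.2]), 6.98) 108.9
```

Emit:
drive_tool(
  increments=[
    [[0, 0, -0.7], 0.4],
    [[0, 0, -1.4], 0.4],
    [[0, 0, -2], 0.4],
    [[0, 0, -2.5], 0.4],
    [[0, 0, -2.5], 0.4],
  ],
)

```text
time_s: 14.87
tool_pos: [416.5, -317.2, 268.9]
tcp_rot: [0.0, 0.999, -0.035, -0.0]
force: [0.4, -0.0, -2.9]
width: 18.7
grip_force: 66.5
```

Emit:
drive_tool(
  increments=[
    [[0, 0, 0], 0],
    [[0, 0, 0], 0],
    [[-0.1, -1.4, -2], 0],
    [[-0.2, -2.8, -4], 0],
    [[-0.3, -4.2, -6], 0],
    [[-0.4, -5.5, -8], 0],
    [[-0.4, -5.5, -8], 0],
  ],
  squeeze=30,
)

```text
time_s: 15.45
tool_pos: [416.2, -323.3, 261.0]
tcp_rot: [0.0, 0.999, -0.035, 0.0]
force: [-1.1, -1.2, 2.3]
width: 18.9
grip_force: 48.4
```

```bash
python3 g.py scene wrist; python3 v.py 0 scene wrist
```

```text
scene 2283 n [0.007 0.085 0.996] tilt 4.9 top (array([ 415. , -314.5]), array([140., 242.]), 85.96) zrange [58.1 64.2 72.3]
   handle (array([ 437.5, -323.9]), array([31.3, 74.8]), 74.76) 95.8
wrist 63843 n [0.009 0.089 0.996] tilt 5.1 top (array([ 437.5, -316.3]), array([140.5, 196.4]), 86.06) zrange [60.6 66.9 73.2]
   handle (array([ 420.1, -323.9]), array([110.1,  44.2]), 8.13) 97.6
```

Emit:
drive_tool(
  increments=[
    [[-0.1, -1, -1.5], 0],
    [[-0.2, -2, -3], 0],
    [[-0.3, -3, -4.5], 0],
    [[-0.3, -3.8, -6], 0],
    [[-0.3, -4, -7], 0],
    [[-0.3, -4, -7], 0],
  ],
)

```text
time_s: 16.05
tool_pos: [416.0, -327.2, 253.9]
tcp_rot: [0.001, 0.999, -0.035, 0.0]
force: [-0.2, -3.2, 4.9]
width: 18.3
grip_force: 49.1
```

```bash
python3 g.py scene wrist; python3 v.py 0 scene wrist
```

```text
scene 2186 n [0.002 0.005 1.   ] tilt 0.3 top (array([ 415.3, -316.5]), array([141.8, 242.4]), 86.16) zrange [56.5 59.7 62.8]
   handle (array([ 435.1, -321.4]), array([32.5, 80.6]), 88.19) 89.6
wrist 65058 n [0.003 0.006 1.   ] tilt 0.4 top (array([ 438.3, -318.2]), array([140.8, 194.7]), 86.03) zrange [59.7 61.2 62.6]
   handle (array([ 420.4, -327.4]), array([109.1,  43.7]), 8.64) 91.1
```

Emit:
drive_tool(
  increments=[
    [[0, 0, 0], 0],
    [[0, 0, 0], 0],
    [[0, 0, 0], 0],
    [[0, 0, 0], 0],
    [[0, 0, 5], 0],
    [[0, 0, 20], 0],
    [[0, 0, 45], 0],
    [[0, 0, 80], 0],
  ],
  claw=45,
)

```text
time_s: 16.82
tool_pos: [415.1, -325.9, 333.2]
tcp_rot: [-0.001, 0.999, -0.035, -0.002]
force: [1.6, -0.2, 0.3]
width: 44.8
grip_force: 0.0
```

Emit:
drive_tool(
  increments=[
    [[-30, 50, 40], 0],
    [[-60, 90, 80], 0],
    [[-60, 130, 120], 0],
    [[-60, 170, 160], 0],
    [[-60, 210, 160], 0],
    [[-60, 250, 160], 0],
    [[-60, 250, 160], 0],
    [[-60, 250, 160], 0],
  ],
)

```text
time_s: 17.48
tool_pos: [354.7, -74.1, 495.7]
tcp_rot: [-0.001, 0.999, -0.033, 0.002]
force: [1.9, -0.1, -0.1]
width: 45.5
grip_force: 0.0
```

```bash
python3 g.py scene top; python3 v.py 0 scene top; python3 b.py top
python3 - <<'E'
import numpy as np,cv2
cv2.imwrite("pics/end.png",cv2.cvtColor(np.load("f_top.npz")['p'],cv2.COLOR_RGB2BGR))
E
```

```text
scene 2523 n [ 0.001 -0.     1.   ] tilt 0.0 top (array([ 415.1, -317. ]), array([142.9, 243.3]), 85.74) zrange [56.4 59.5 62.6]
   handle (array([ 414.6, -326.5]), array([ 19.8, 120.5]), 86.23) 89.1
top 3420 n [-0.002  0.001  1.   ] tilt 0.1 top (array([ 413.7, -316.9]), array([141. , 239.5]), 86.02) zrange [56.6 60.3 64. ]
   handle (array([ 413.1, -326.9]), array([ 20.3, 116.9]), 85.84) 89.9
side 1 -1 20 -3.69 514.2 -430.7
side 1 1 31 -2.28 549.9 -220.4Traceback (most recent call last):
  File "b.py", line 16, in <module>
    vx,vy,x0,y0=cv2.fitLine(S.astype(np.float32),cv2.DIST_HUBER,0,.01,.01).ravel();t=np.degrees(np.arctan2(vy,vx));print('side',ax,s,len(S),((t+45)%180-45).round(2),round(float(x0),1),round(float(y0),1));mid.append((x0,y0))
                ~~~~~~~~~~~^^^^^^^^^^^^^^^^^^^^^^^^^^^^^^^^^^^^^^^^^^^^^^^
cv2.error: OpenCV(4.12.0) /io/opencv/modules/imgproc/src/linefit.cpp:50: error: (-215:Assertion failed) count > 0 in function 'fitLine2D_wods'
```

View pics/end.png

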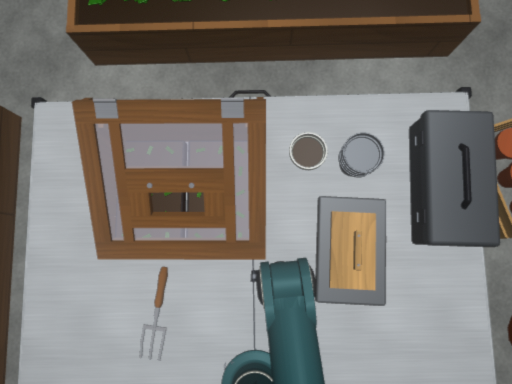

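The final top view shows the board flat at about (354, 250), centred and square on the block (317–386, 196–304). Both pots are where they were at (308, 151) and (361, 155), and the two screw heads are bare on the lid.

```bash
python3 -c "
from cell import bot
print(bot.finish_job())"
```

```text
the job is handed in; nothing more can be done
None
```

The job is handed in after about 18 s: I slid the vent board left to its stop, lifted it off the lid and laid it flat, handle up, within about 2 mm of the middle of the kneeling block and square to it; during the first 11 mm of the lift it tilted about 9° in the grip, with light forces (about 6 N). The pots were not touched.

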